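# Hold the sprung presser on a freshly stuck badge

## Task

The round badge on the sloping caption board has just been stuck on. Lift the sprung presser out of its stand and hold it square to the badge, its whole rubber foot on the badge, pressing gently so that the sprung foot is pushed about halfway in. Finish like that, still gripping the presser and pressing, and leave the tape roll, bottle and cup where they are.

Things in the scene. Friction and masses are not known exactly. Their poses are not given: they have to be found in the camera images.
- presser: Hand tool, about 0.2 kg, upright in its stand. Own z along the tool, up. Origin: on its axis at the underside of the flange (38 mm across, 5 mm thick) that rests on the stand. Above it a wooden grip, 24 x 24 mm square, sides along own x and y, z = 5 to 60 mm (top end). Below: 20 mm shank to z = -34, a thin rod, then the rubber foot, face at z = -55 mm when free; all this is in the stand's hole.
- foot_face (a point): Centre of the flat underside of the presser's round rubber foot (20 mm diameter, 8 mm thick): the end that presses. Same axes as the presser (z along the tool, towards the grip).
- foot (a joint): How far the sprung foot is pushed into the presser, in m: 0 free, 0.012 fully in. It starts to yield at about 0.8 N, then takes 0.4 N more per mm: about 3.2 N halfway (0.006), 5.6 N fully in.
- stand: Light wooden block, 80 x 80 mm, 75 mm tall, fixed to the table, with a round 27 mm hole 68 mm deep in its top in which the presser stands. Origin: centre of the underside, on the table; z up.
- board: Caption board, fixed: light wooden base, 190 mm deep, 292 mm wide, two side posts 100 mm tall near its far corners, and a white panel (190 x 266 mm) that rises away from the low front edge at 10 to 25 degrees and does not give under a light press. Origin: centre of the base's underside; own -x is towards the low front edge, y along that edge, z up.
- badge_face (a point): Centre of the outer face of the round badge: where to press. Own z points straight out of the sloping face, x up the slope, y across.
- round_badge: Round dark steel badge, 36 mm diameter, 4 mm thick, stuck on the upper half of the sloping panel, somewhere left or right; it does not slip when pressed. Origin: centre of its underside, axes as badge_face.
- square_badge: Square dark steel badge, 34 x 34 mm, 4 mm thick, stuck on the lower half of the same panel, left or right; not the one to press. Origin: centre of its underside.
- tape_roll: Cardboard-coloured ring, 90 mm across, 24 mm tall, lying on the table beyond the work; leave alone. Origin: centre of its underside.
- glue_bottle: White bottle, 48 mm diameter, 120 mm tall; leave alone. Origin: centre of its underside.
- cup: White cup, 72 mm across, 80 mm tall; leave alone. Origin: centre of its underside.
There are look-alikes about, which are no part of the job. What is shaped like the presser but pink is not meant. Several things have the shape of the stand; the one meant has the colours described above.

How it is judged:
By the outcome, as a careful person would: the job done as asked, in the order asked, and still so for the second after the job is handed in, while the arm keeps its last pose, push and grip.
It also fails if it takes over 40 s, if anything falls off the work surface, if the arm or the gripper's body presses on something with over 40 N, if the wrist force passes 120 N, or if a joint passes its speed limit or range.

## Robot

A 6-joint arm with a two-finger parallel gripper is mounted at the origin on the work surface. World frame = base frame: x ahead of the robot, y to its left, z up, the work surface at z = 0. Lengths are in m, angles in rad, forces in N, time in s.
With the tool pointing down it reaches from about 0.325 to 0.9 m from the base axis. Payload 6.1 kg.
Tool frame: the origin (TCP) lies on the centre line of the jaws, within the pads' length; the fingertips stand 8 mm ahead of it and the grasp point (between the pads) lies 11 mm behind it; x points along the fingers, z is the direction in which the jaws open and shut, and the axes are right-handed (so a half turn about x gives the same grasp; the last joint's range is limited). The gripper opens to 87 mm and grips with 3 to 60 N. Pads are 19 mm wide; open, the fingers measure 117 mm over their backs; the gripper's body (75 mm by 190 mm) begins 51 mm behind the grasp point.
Start: joints at [0.979, 0.22, 1.526, -0, 1.395, -0.126], TCP at [0.281, 0.558, 0.199] pointing down, gripper open.
Joint ranges: [-2.98, 2.98], [-0.91, 2.08], [0.09, 2.57], [-1.24, 4.39], [0.2, 2.65], [-2.68, 2.68]. Speed limits (rad/s): [2.57, 2.57, 3.01, 3.14, 3.14, 3.14].

## Interface

Orientations are given as a unit quaternion [x, y, z, w].
In Python, from bench import arm gives the robot as it stands.
- The arm moves only by the tool apply_moves, never from a script. Its argument "moves" is text: rows parted by semicolons, each of 6 numbers parted by spaces: the shift along the tool's x, y, z in units of 0.25 m (1.0 is 0.25 m), then the turn, a rotation vector about the tool's x, y, z in units of 180 degrees (1.0 is 180 degrees). A call has 1 to 20 rows; each row is the pose to reach, as a shift and turn from the pose commanded when the call began, along the tool's axes at that moment, turning the shorter way round; what a row does not reach only later rows make up. A row lasts 1/12 s, in which the tool goes at most 41.7 mm and 7.16 degrees, less where a joint would pass 70% of its speed; a pose out of reach is approached as far as the arm can. A call with a number of a shift or a turn outside -1 to 1 is refused whole. A call with a gripper value outside its range is refused whole. "fingers" is the opening, from 0 (shut) to 1 (fully open), set as the call begins (left out, the last holds). The fingers move at their own pace and stop on an object; "squeeze" is the grip in N (left out, the last holds). Time passes only in rows, so rows that repeat a pose let the fingers close. It gives the time, the measured TCP pose, the force and the opening at its end, in the units of the state.
- arm.get_obs(): the state, without advancing time (a new reading comes with each control period).
- arm.capture(name): name is "scene" or "top" or "wrist"; returns the picture (400x640x3 uint8, red, green, blue); there is no depth.
- arm.calibration(name): a dict with "fx", "fy", "cx", "cy" (pixels), "extrinsics" (4x4, takes a point from world to camera coordinates). Camera axes: x right, y down, z forward; pixel columns grow to the right and rows downward; lengths in m; the calibration is good to about 2 mm. A picture is of the moment at which its call begins: read the wrist's pose just before it. calibration takes no time and is no camera call; for the wrist camera it gives the pose at the moment of the call.
- arm.close_job(): hands the job in, once; it reports no verdict.
Trained networks look in the newest picture that a camera, given by its name, has taken for a name from the list of things; names that differ only in an ending like _2 or _b are one class to them, and where a whole thing is asked for, a point or a joint stands for the part that bears it (a point fixed in the world has none). Each returns a list of dicts, best first, with "confidence" (0 to 1); they miss things now and then, are a little off and sometimes report something else, mostly with a low value. They report only what shows in the picture. A call takes as long as a camera call. They do not tell look-alikes from the thing itself.
- arm.recognise(camera, label): "xyz" ([x, y, z] in m, in the coordinates of the camera as it stood for that picture, good to about 4 mm: the middle of the surface that is visible of it).
- arm.masks_of(camera, label): "mask" (400x640 bool, what is visible of it).
- arm.tip_of(camera, label): "xyz" ([x, y, z] in m, in the coordinates of the camera as it stood for that picture, good to about 4 mm: a listed point, or the origin of a listed thing).
The state is a dict: "time_s": time; "qpos": joint angles; "qd": joint speeds; "tau": joint torques, N m; "tcp_pos": TCP position; "eef_rot": TCP orientation; "ft_force": force on the tool from outside, world axes, zero at the start; "ft_torque": the same for the moment, N m; "finger_gap": opening from 0.0 (shut) to 1.0 (fully open).
Only numpy, scipy, OpenCV 4.12 (cv2) and the standard library are available. Lean on these libraries where they do the work, as an engineer would, in place of code of your own. Each camera call takes 0.05 s, during which the arm holds its last target. There are 200 camera calls.

## Working session

There is one attempt and no reset: what is moved stays moved. The work goes in short steps, Python scripts to look and compute and a tool call to move; the robot and the scene stay as the last step left them, time stands still between calls to the robot, and variables do not carry over. Pictures are saved under pics/ and viewed, about 8 in all and at most 12, crops included, and the job is handed in when it is done.

Besides the shell and the picture viewer there is one more tool, called after "Request:" as name(argument=value, ...), one argument or row to a line, values as JSON. apply_moves: Moves the arm, as the interface text tells. Its arguments: {"type":"object","properties":{"moves":{"type":"string"},"fingers":{"type":"number"},"squeeze":{"type":"number"}},"required":["moves"]}

```bash
mkdir -p pics
cat > h.py <<'E'
import numpy as np, cv2
from scipy.spatial.transform import Rotation as R
from bench import arm
def w(cam,xyz):
    E=np.array(arm.calibration(cam)["extrinsics"]); return np.linalg.inv(E)[:3]@np.r_[xyz,1]
def px(cam,p):
    c=arm.calibration(cam); q=np.array(c["extrinsics"])[:3]@np.r_[p,1]
    return np.round([c["fx"]*q[0]/q[2]+c["cx"],c["fy"]*q[1]/q[2]+c["cy"]])
def ray(cam,u,v):
    c=arm.calibration(cam); E=np.array(c["extrinsics"]); d=E[:3,:3].T@np.array([(u-c["cx"])/c["fx"],(v-c["cy"])/c["fy"],1])
    return -E[:3,:3].T@E[:3,3], d/np.linalg.norm(d)
def save(cam,name,crop=None,k=1):
    im=arm.capture(cam)[:,:,::-1].copy()
    if crop: a,b,c,d=crop; im=im[b:d,a:c]
    cv2.imwrite(f"pics/{name}.png",cv2.resize(im,None,fx=k,fy=k,interpolation=cv2.INTER_CUBIC))
E
python3 - <<'E'
from h import *
np.set_printoptions(precision=4,suppress=True)
a=arm.capture("scene");b=arm.capture("top")
cv2.imwrite("pics/a.png",np.vstack([a,b])[:,:,::-1])
cv2.imwrite("pics/a.png",cv2.resize(cv2.imread("pics/a.png"),(480*2*10//13,600*1)) if 0 else cv2.imread("pics/a.png"))
cv2.imwrite("pics/scene.png",a[:,:,::-1]);cv2.imwrite("pics/top.png",b[:,:,::-1])
for cam in("scene","top"):
  for l in("presser","stand","badge_face","round_badge","square_badge","board"):
    for d in arm.tip_of(cam,l): 
      p=w(cam,d["xyz"]); print(cam,l,round(d["confidence"],2),p,px(cam,p))
print(arm.get_obs()["eef_rot"])
E
```

```text
scene presser 0.84 [0.5077 0.175  0.0766] [404. 212.]
scene presser 0.72 [0.4108 0.1755 0.0541] [423. 192.]
scene presser 0.72 [0.4891 0.2801 0.0586] [448. 234.]
scene presser 0.49 [ 0.5125 -0.2281  0.0038] [273. 160.]
scene stand 0.66 [ 0.508   0.1773 -0.0015] [400. 232.]
scene stand 0.66 [0.4793 0.0444 0.0009] [361. 198.]
scene badge_face 0.61 [ 0.5433 -0.2222  0.0761] [263. 148.]
scene round_badge 0.46 [ 0.5396 -0.2218  0.07  ] [264. 149.]
scene square_badge 0.68 [ 0.4718 -0.1891  0.0466] [292. 146.]
scene board 0.91 [ 0.5102 -0.2279  0.004 ] [273. 159.]
top presser 0.76 [0.5094 0.1749 0.0723] [265. 234.]
top presser 0.64 [0.4925 0.2814 0.051 ] [222. 243.]
top presser 0.54 [0.4105 0.1739 0.0552] [267. 277.]
top stand 0.88 [0.4794 0.0413 0.0014] [322. 246.]
top stand 0.63 [0.5105 0.1737 0.0013] [269. 235.]
top badge_face 0.45 [ 0.5413 -0.2233  0.0732] [433. 216.]
top round_badge 0.58 [ 0.5406 -0.2206  0.0705] [432. 216.]
top square_badge 0.58 [ 0.4787 -0.1925  0.0436] [419. 243.]
top square_badge 0.41 [ 0.739  -0.1448 -0.0018] [391. 143.]
top square_badge 0.26 [0.7668 0.0146 0.0021] [329. 134.]
top board 0.87 [ 0.511  -0.2229  0.0035] [427. 230.]
top board 0.58 [0.5113 0.1761 0.0746] [264. 234.]
[-0.3711  0.6019  0.3711  0.6019]
```

View pics/scene.png

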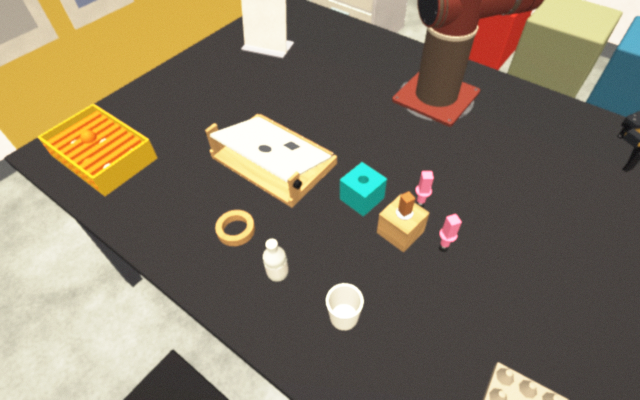

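View pics/top.png

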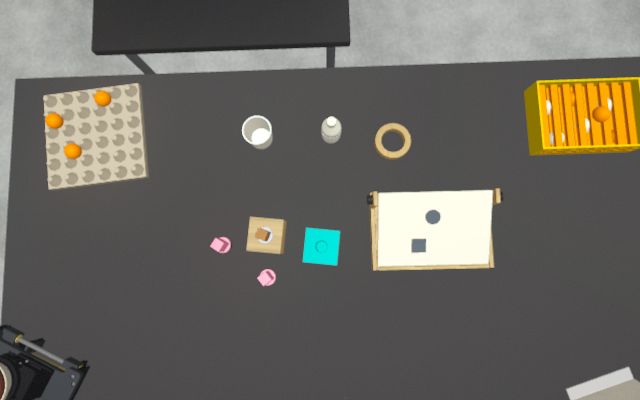

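The scene shows the brown presser in the light-wood stand at scene (404,212) / top (265,234). Look-alikes are pink pressers at top (222,243) and (267,277), and an empty teal stand at (322,246). The brown one in the wooden stand fits the description. The round badge is at top (433,216), the square one at (419,243). Next I'll confirm with a crop and measure the grip and panel edges.

Run:
```python
from h import *
im=cv2.imread("pics/top.png")
a=cv2.resize(im[200:290,205:345],(784,504),interpolation=cv2.INTER_CUBIC)
cv2.imwrite("pics/c1.png",a)
np.set_printoptions(precision=4,suppress=True)
o=arm.get_obs(); print(R.from_quat(o["eef_rot"]).as_matrix(),o["tcp_pos"])
c=arm.calibration("wrist");E=np.array(c["extrinsics"]);T=R.from_quat(o["eef_rot"]).as_matrix()
print("cam in tool",T.T@(np.linalg.inv(E)[:3,3]-o["tcp_pos"]),"\n",T.T@E[:3,:3].T,c["fx"])
```

```text
[[ 0.     -0.8935  0.4491]
 [ 0.0001  0.4491  0.8935]
 [-1.      0.      0.0001]] [0.2807 0.5584 0.1988]
cam in tool [-0.1854  0.0669 -0.0007] 
 [[-0.0013 -0.2448  0.9696]
 [ 0.0002 -0.9696 -0.2448]
 [ 1.     -0.0002  0.0013]] 293.0233237724191
```

View pics/c1.png

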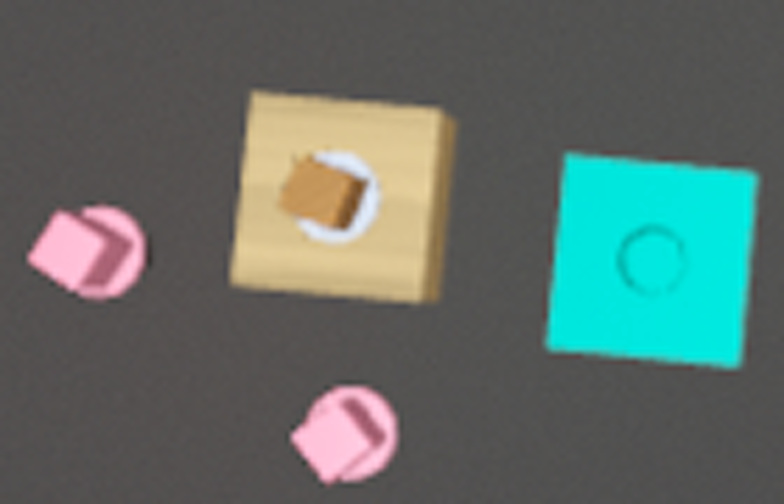

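Crop confirms it: the brown grip with white flange is in the light-wood stand, and the grip yaw is about -20°. I'm moving above it to look from near.

Request:
apply_moves(
  moves="-0.2 -0.75 -0.48 0 0 0;-0.2 -0.75 -0.48 0 0 0;-0.2 -0.75 -0.48 0 0 0;-0.2 -0.75 -0.48 0 0 0;-0.2 -0.75 -0.48 0 0 0;-0.2 -0.75 -0.48 0 0 0;-0.2 -0.75 -0.48 0 0 0",
  fingers=1,
)

```text
time_s: 1.28
tcp_pos: [0.3972, 0.3641, 0.2506]
eef_rot: [-0.37, 0.602, 0.369, 0.604]
ft_force: [0.4, 0.8, 0.1]
finger_gap: 1.001
```

Request:
apply_moves(
  moves="0 -0.75 -0.48 0.04 0 0;0 -0.75 -0.48 0.04 0 0;0 -0.75 -0.48 0.04 0 0;0 -0.75 -0.48 0.04 0 0;0 -0.75 -0.48 0.04 0 0;0 -0.75 -0.48 0.04 0 0;0 -0.75 -0.48 0.04 0 0;0 -0.75 -0.48 0.04 0 0",
)

```text
time_s: 1.95
tcp_pos: [0.5079, 0.1757, 0.2484]
eef_rot: [-0.332, 0.624, 0.332, 0.624]
ft_force: [0.2, -0.5, -0.2]
finger_gap: 1.0
```

```bash
cat > g.py <<'E'
from h import *
np.set_printoptions(precision=4,suppress=True)
o=arm.get_obs(); T=R.from_quat(o["eef_rot"]).as_matrix(); p=np.array(o["tcp_pos"])
print(o["time_s"],p,o["ft_force"],o["finger_gap"]);print(T)
E
python3 - <<'E'
from g import *
im=arm.capture("wrist"); cv2.imwrite("pics/w1.png",im[:,:,::-1])
for l in("presser","stand"):
  for d in arm.tip_of("wrist",l): q=w("wrist",d["xyz"]);print(l,d["confidence"],q,px("wrist",q))
for d in arm.masks_of("wrist","presser"):
  m=d["mask"];ys,xs=np.nonzero(m);print(xs.mean(),ys.mean(),m.sum())
E
```

```text
1.95 [0.5079 0.1757 0.2484] [ 0.2437 -0.5137 -0.1895] 0.9995275048442347
[[-0.0009 -0.8292  0.5589]
 [ 0.0007  0.5589  0.8292]
 [-1.      0.0012  0.0001]]
presser 0.97 [0.5079 0.1772 0.0758] [323. 178.]
presser 0.6 [0.4899 0.2783 0.056 ] [382. 119.]
presser 0.55 [0.409  0.1745 0.0528] [277. 111.]
stand 0.89 [ 0.511   0.1771 -0.0043] [324. 170.]
stand 0.78 [0.4769 0.0469 0.0038] [240. 200.]
322.6199770378875 182.1102181400689 871
386.7894736842105 116.26960257787326 931
274.16760404949383 111.04836895388077 889
```

View pics/w1.png

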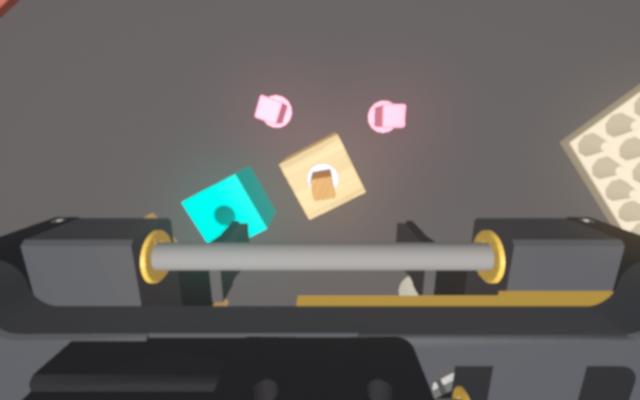

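Wrist view: the grip is at (322,183), with its sides turned about 10-15° from the jaw line, and the jaws are centred. I'll measure the top-face angle.

Run:
```python
from g import *
im=cv2.imread("pics/w1.png")
cv2.imwrite("pics/c2.png",cv2.resize(im[155:215,285:365],(800,600),interpolation=cv2.INTER_CUBIC))
def P(pos,yaw,z):
  c,s=np.cos(yaw),np.sin(yaw); return [px("wrist",np.array(pos)+np.r_[np.array([[c,-s],[s,c]])@np.array(k)*.012,z]) for k in((1,1),(1,-1),(-1,-1),(-1,1))]
for y in(-20,-28): print(y,P([.509,.176,.075],np.radians(y),.06))
```

```text
2.15 [0.5073 0.1771 0.2487] [-0.7787  0.0424  0.0746] 0.9998581783911961
[[-0.0002 -0.8313  0.5558]
 [ 0.0004  0.5558  0.8313]
 [-1.      0.0004  0.0002]]
-20 [array([336., 198.]), array([314., 203.]), array([309., 182.]), array([331., 176.])]
-28 [array([335., 200.]), array([312., 202.]), array([310., 180.]), array([333., 178.])]
```

View pics/c2.png

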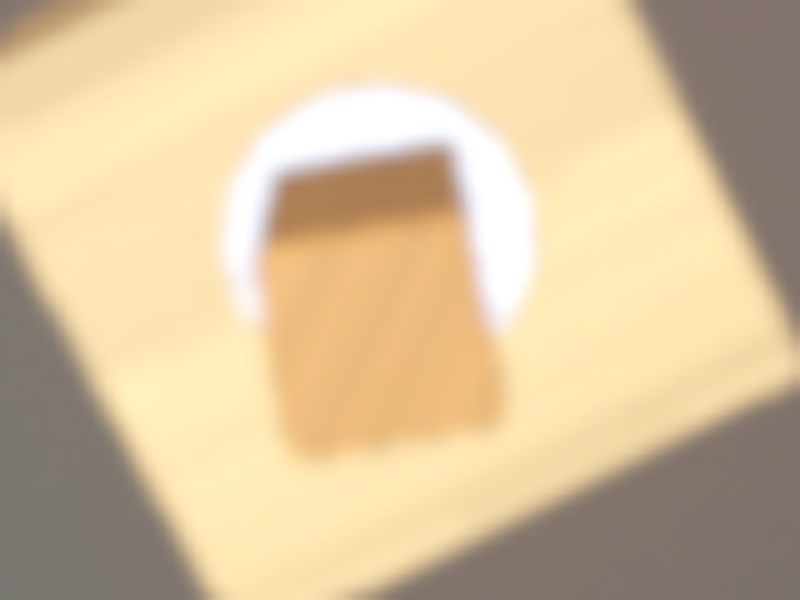

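Measured grip top corners in w1: (311,179), (331,176), (335,197), (314,200). That gives a yaw of about -24° and a centre within 1 mm of the jaw axis. Turn by about -9°, then go down.

Request:
apply_moves(
  moves="0 0 0 -0.05 0 0;0 0 0 -0.05 0 0;0.15 0 0 -0.05 0 0;0.3 0 0 -0.05 0 0;0.45 0 0 -0.05 0 0;0.55 0 0 -0.05 0 0;0.6 0 0 -0.05 0 0;0.6 0 0 -0.05 0 0;0.6 0 0 -0.05 0 0;0.6 0 0 -0.05 0 0",
  fingers=0.7,
)

```text
time_s: 2.98
tcp_pos: [0.5096, 0.1763, 0.1011]
eef_rot: [-0.381, 0.595, 0.38, 0.597]
ft_force: [0.4, -0.5, -0.2]
finger_gap: 0.699
```

Request:
apply_moves(
  moves="0 0 0 0 0 0;0 0 0 0 0 0;0 0 0 0 0 0;0 0 0 0 0 0;0 0 0 0 0 0;0 0 0 0 0 0;0 0 0 0 0 0;0 0 0 0 0 0",
  fingers=0,
  squeeze=30,
)

```text
time_s: 3.65
tcp_pos: [0.508, 0.1755, 0.0988]
eef_rot: [-0.381, 0.596, 0.38, 0.596]
ft_force: [-0.2, 0.1, 0.2]
finger_gap: 0.273
```

Run:
```python
from g import *
print(o["ft_torque"])
```

```text
3.65 [0.508  0.1755 0.0988] [-0.1713  0.0821  0.2377] 0.27285438820161345
[[ 0.0001 -0.9071  0.4209]
 [-0.      0.4209  0.9071]
 [-1.     -0.0001 -0.    ]]
[-0.0055  0.0125 -0.0252]
```

Gripped (opening 23.7 mm, as expected). Lifting out, then moving to view the badge.

Request:
apply_moves(
  moves="-0.1 0 0 0 0 0;-0.2 0 0 0 0 0;-0.3 0 0 0 0 0;-0.4 0 0 0 0 0;-0.5 0 0 0 0 0;-0.55 0 0 0 0 0;-0.6 0 0 0 0 0;-0.6 0 0 0 0 0;-0.6 0 0 0 0 0",
)

```text
time_s: 4.4
tcp_pos: [0.5078, 0.1755, 0.2481]
eef_rot: [-0.38, 0.596, 0.381, 0.596]
ft_force: [-0.4, 0.8, -2.0]
finger_gap: 0.275
```

Request:
apply_moves(
  moves="0 -0.08 -0.11 0 0 0;0 -0.16 -0.22 0 0 0;0 -0.24 -0.33 0 0 0;0 -0.32 -0.44 0 0 0;0 -0.4 -0.55 0 0 0;0 -0.45 -0.63 0 0 0;0 -0.49 -0.69 0 0 0;0 -0.49 -0.69 0 0 0",
)

```text
time_s: 5.07
tcp_pos: [0.5456, -0.0358, 0.246]
eef_rot: [-0.379, 0.598, 0.38, 0.595]
ft_force: [0.5, 0.1, -1.9]
finger_gap: 0.272
```

Request:
apply_moves(
  moves="0 -0.08 -0.11 -0.02 0 0;0 -0.16 -0.22 -0.04 0 0;0 -0.24 -0.33 -0.06 0 0;0 -0.32 -0.44 -0.08 0 0;0 -0.4 -0.55 -0.1 0 0;0 -0.45 -0.63 -0.12 0 0;0 -0.49 -0.69 -0.137 0 0;0 -0.49 -0.69 -0.137 0 0;0 -0.49 -0.69 -0.137 0 0;0 -0.49 -0.69 -0.137 0 0",
)

```text
time_s: 5.9
tcp_pos: [0.5846, -0.239, 0.2472]
eef_rot: [-0.498, 0.501, 0.5, 0.501]
ft_force: [0.0, -0.4, -1.5]
finger_gap: 0.276
```

Run:
```python
from g import *
im=arm.capture("wrist"); cv2.imwrite("pics/w2.png",im[:,:,::-1])
b=arm.capture("scene"); arm.capture("top"); cv2.imwrite("pics/s2.png",b[:,:,::-1])
print(o["qpos"],o["ft_torque"])
for cam in("wrist","scene","top"):
 for l in("badge_face","round_badge","square_badge","board","foot_face","presser"):
  for d in arm.tip_of(cam,l): 
    if d["confidence"]>.3: q=w(cam,d["xyz"]);print(cam,l,round(d["confidence"],2),q,px(cam,q))
```

```text
5.9 [ 0.5846 -0.239   0.2472] [ 0.0489 -0.3549 -1.5471] 0.2758027431535163
[[-0.002  -1.      0.0044]
 [ 0.0019  0.0044  1.    ]
 [-1.      0.0021  0.0019]]
[-0.5133  0.2119  1.446   0.0007  1.4865 -2.0797] [ 0.0763 -0.0586  0.0003]
wrist badge_face 0.7 [ 0.5376 -0.2224  0.0743] [336. 139.]
wrist round_badge 0.62 [ 0.5404 -0.2234  0.0733] [335. 141.]
wrist square_badge 0.79 [ 0.4733 -0.1912  0.0462] [361.  85.]
wrist square_badge 0.7 [ 0.5379 -0.2221  0.0779] [337. 139.]
wrist board 0.9 [ 0.5114 -0.2258 -0.0025] [332. 117.]
wrist foot_face 0.61 [0.4094 0.1733 0.0059] [633.  36.]
wrist foot_face 0.46 [ 0.586  -0.243   0.1675] [319. 196.]
wrist presser 0.65 [ 0.5904 -0.2415  0.2258] [321. 221.]
scene badge_face 0.58 [ 0.5401 -0.2207  0.0746] [264. 148.]
scene round_badge 0.47 [ 0.5376 -0.221   0.0707] [265. 148.]
scene square_badge 0.4 [ 0.472  -0.1904  0.0511] [291. 144.]
scene board 0.89 [ 0.512  -0.2243  0.0072] [274. 159.]
scene foot_face 0.57 [ 0.4115  0.1721 -0.0007] [418. 205.]
scene foot_face 0.46 [ 0.5875 -0.237   0.1669] [241. 128.]
scene foot_face 0.39 [0.4941 0.2777 0.0026] [441. 248.]
scene presser 0.97 [0.4124 0.1739 0.0527] [422. 192.]
scene presser 0.91 [0.4918 0.2797 0.0571] [447. 235.]
top badge_face 0.61 [ 0.542  -0.2198  0.0695] [432. 216.]
top round_badge 0.74 [ 0.5376 -0.2196  0.0678] [431. 217.]
top square_badge 0.68 [ 0.4757 -0.1909  0.0459] [419. 244.]
top square_badge 0.34 [ 0.585  -0.2416  0.2245] [459. 188.]
top board 0.83 [ 0.5124 -0.2217  0.0021] [427. 229.]
top foot_face 0.52 [0.7628 0.1896 0.0026] [262. 138.]
top presser 0.77 [0.4101 0.1735 0.057 ] [267. 277.]
top presser 0.58 [0.4882 0.2811 0.0502] [223. 245.]
top presser 0.51 [ 0.5871 -0.2363  0.2251] [457. 187.]
```

View pics/w2.png

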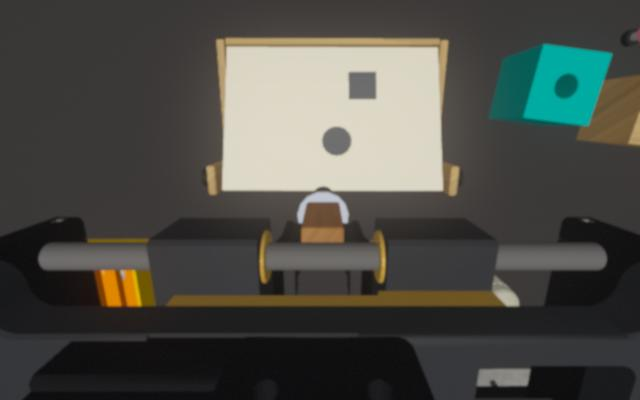

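Wrist view: round badge at (336,140) on the panel, the panel corners near (223,44), (439,46), (444,191), (222,190), and the held presser at (323,210). Now I fit the panel rectangle (190 x 266) over the three views to get slope, yaw and badge centre.

```bash
cat > fit.py <<'E'
from g import *
from scipy.optimize import least_squares
seeds={"wrist":("w2",(280,150)),"scene":("scene",(240,140)),"top":("top",(400,220))}
bad={"wrist":(336,140),"scene":(264.5,148.5),"top":(432.5,216.5)}
C={};B={}
for cam,(f,s) in seeds.items():
    im=cv2.imread(f"pics/{f}.png"); k=4
    im=cv2.resize(im,None,fx=k,fy=k,interpolation=cv2.INTER_LINEAR)
    hsv=cv2.cvtColor(im,cv2.COLOR_BGR2HSV)
    m=((hsv[...,1]<70)&(hsv[...,2]>150)).astype(np.uint8)
    m=cv2.morphologyEx(m,cv2.MORPH_OPEN,np.ones((13,13)))
    n,L=cv2.connectedComponents(m); m=(L==L[s[1]*k,s[0]*k]).astype(np.uint8)
    h=cv2.convexHull(cv2.findContours(m,0,2)[0][0]) if 1 else 0
    q=cv2.approxPolyN(h,4)[0].astype(float) if hasattr(cv2,"approxPolyN") else cv2.approxPolyDP(h,30,True)[:,0].astype(float)
    C[cam]=(q+.5)/k-.5
    d=(hsv[...,2]<140).astype(np.uint8);n,L=cv2.connectedComponents(d);u,v=[int(t*k) for t in bad[cam]]
    ys,xs=np.nonzero(L==L[v,u]);B[cam]=(np.array([xs.mean(),ys.mean()])+.5)/k-.5
    print(cam,C[cam].round(1).tolist(),"badge",B[cam],len(xs)/k/k)
def pr(cam,p):
    c=arm.calibration(cam); q=np.array(c["extrinsics"])[:3]@np.r_[p,1]
    return np.array([c["fx"]*q[0]/q[2]+c["cx"],c["fy"]*q[1]/q[2]+c["cy"]])
cor=np.array([(a*.095,b*.133,0) for a in(1,-1) for b in(1,-1)])
def rot(x): return R.from_euler("ZY",[x[3],-x[4]])
def res(x,lst=False,cams=seeds):
    r=[]
    for cam in cams:
        for p in rot(x).apply(cor)+x[:3]:
            e=C[cam]-pr(cam,p); r.append(e[np.argmin((e**2).sum(1))])
        r.append(B[cam]-pr(cam,x[:3]+rot(x).apply([x[5],x[6],.004])))
    return np.ravel(r)
for cams in(["wrist","scene","top"],["wrist"],["scene"],["top"]):
    s=least_squares(res,[.51,-.224,.06,0,.3,.03,0],kwargs={"cams":cams},x_scale=[.01]*3+[.1]*2+[.01]*2,loss="soft_l1"); x=s.x
    print(cams,x[:3],"yaw,slope",np.degrees(x[3:5]),"badge",x[:3]+rot(x).apply([x[5],x[6],.004]),"rms",np.sqrt((res(x,cams=cams)**2).mean()))
E
python3 fit.py
```

```text
6.95 [ 0.585  -0.2406  0.2487] [-0.3742 -0.2406 -0.4449] 0.2696796528435093
[[-0.     -1.      0.0041]
 [-0.      0.0041  1.    ]
 [-1.      0.     -0.    ]]
wrist [[438.9, 46.1], [443.4, 190.6], [220.1, 190.6], [225.4, 45.6]] badge [336.2605 140.5741] 567.875
scene [[333.4, 155.9], [286.4, 182.9], [204.6, 134.1], [257.9, 115.4]] badge [264.5191 148.1974] 42.0625
top [[489.1, 264.1], [376.9, 266.6], [377.4, 191.9], [493.1, 189.1]] badge [432.5506 216.5177] 136.0625
['wrist', 'scene', 'top'] [ 0.511  -0.2276  0.0576] yaw,slope [-0.2141 20.8022] badge [ 0.5397 -0.2226  0.0728] rms 1.5168026765879203
['wrist'] [ 0.5101 -0.2286  0.0583] yaw,slope [-0.2986 22.7042] badge [ 0.5398 -0.2233  0.075 ] rms 1.564897721002315
['scene'] [ 0.5378 -0.1989  0.0945] yaw,slope [-0.1531 19.1455] badge [ 0.563  -0.1935  0.1075] rms 0.2241483874543983
['top'] [ 0.5104 -0.2237  0.0663] yaw,slope [-0.2211 23.1692] badge [ 0.5386 -0.2187  0.0827] rms 0.661319162688156
```

```bash
cat >> fit.py <<'E'
print("---free dims")
def res2(x,cams):
    r=[];c=cor*[x[7],x[8],1]
    for cam in cams:
        for p in rot(x).apply(c)+x[:3]:
            e=C[cam]-pr(cam,p); r.append(e[np.argmin((e**2).sum(1))])
        r.append(B[cam]-pr(cam,x[:3]+rot(x).apply([x[5],x[6],.004])))
    return np.ravel(r)
for cams in(["wrist","scene","top"],["wrist","top"],["wrist","scene"]):
    s=least_squares(res2,[.51,-.224,.06,0,.3,.03,0,1,1],kwargs={"cams":cams},x_scale=[.01]*3+[.1]*2+[.01]*2+[.1]*2); x=s.x
    print(cams,x[:3],"yaw,slope",np.degrees(x[3:5]),"badge",x[:3]+rot(x).apply([x[5],x[6],.004]),x[7:]*[190,266],"rms",np.sqrt((s.fun**2).mean())); print(s.fun.reshape(-1,2).round(1).tolist())
E
python3 fit.py | sed -n '/free/,$p'
```

```text
Traceback (most recent call last):
  File "fit.py", line 32, in <module>
    s=least_squares(res,[.51,-.224,.06,0,.3,.03,0],kwargs={"cams":cams},x_scale=[.01]*3+[.1]*2+[.01]*2,loss="soft_l1"); x=s.x
  File "fit.py", line 28, in res
    e=C[cam]-pr(cam,p); r.append(e[np.argmin((e**2).sum(1))])
             ~~^^^^^^^
  File "fit.py", line 20, in pr
    c=arm.calibration(cam); q=np.array(c["extrinsics"])[:3]@np.r_[p,1]
ValueError: time passes only in moves, steps and waits
```

```bash
sed -i 's/^for cams in(\["wrist","scene","top"\],\["wrist"\].*$/for cams in():/; s/c=arm.calibration(cam); q=np.array(c\["ext/c=CAL[cam]; q=np.array(c["ext/' fit.py
sed -i '3i cv2.imwrite("pics/w2.png",arm.capture("wrist")[:,:,::-1]); CAL={c:arm.calibration(c) for c in ("wrist","scene","top")}' fit.py
python3 fit.py
```

```text
6.95 [ 0.585  -0.2406  0.2487] [-0.3742 -0.2406 -0.4449] 0.2696796528435093
[[-0.     -1.      0.0041]
 [-0.      0.0041  1.    ]
 [-1.      0.     -0.    ]]
wrist [[440.1, 45.1], [444.6, 189.9], [221.9, 189.9], [227.4, 45.1]] badge [337.801  139.8785] 565.75
scene [[333.4, 155.9], [286.4, 182.9], [204.6, 134.1], [257.9, 115.4]] badge [264.5191 148.1974] 42.0625
top [[489.1, 264.1], [376.9, 266.6], [377.4, 191.9], [493.1, 189.1]] badge [432.5506 216.5177] 136.0625
---free dims
['wrist', 'scene', 'top'] [ 0.5113 -0.2264  0.0565] yaw,slope [-0.3807 18.5962] badge [ 0.5393 -0.2215  0.0701] [185.7327 271.7911] rms 0.9250420829186595
[[0.0, -1.1], [0.1, -0.6], [-0.1, -0.2], [1.4, 0.6], [0.2, 0.0], [-0.8, 1.3], [-3.8, -0.6], [1.4, -0.4], [-0.1, -1.2], [-0.1, -0.6], [0.7, -0.1], [-0.0, 0.2], [0.0, -0.3], [-0.1, -0.2], [0.1, -0.1]]
['wrist', 'top'] [ 0.5109 -0.2261  0.0578] yaw,slope [-0.3717 19.2243] badge [ 0.5392 -0.2213  0.0719] [184.6332 269.9223] rms 0.285185030997928
[[-0.3, -0.4], [-0.3, 0.0], [0.3, -0.4], [0.6, 0.3], [0.0, -0.0], [0.3, -0.5], [0.1, -0.3], [-0.3, -0.1], [0.3, -0.0], [0.0, -0.1]]
['wrist', 'scene'] [ 0.5112 -0.2264  0.0561] yaw,slope [-0.3515 18.6184] badge [ 0.5392 -0.2214  0.0698] [186.1063 272.2562] rms 1.1157720446514916
[[-0.1, -1.1], [0.1, -0.7], [-0.2, -0.0], [1.5, 0.6], [0.2, 0.1], [-0.9, 1.1], [-3.7, -0.7], [1.3, -0.5], [-0.1, -1.3], [-0.1, -0.7]]
```

Request:
apply_moves(
  moves="0.06 0.05 0.02 -0.001 0 -0.03;0.12 0.1 0.05 -0.001 0 -0.06;0.17 0.16 0.07 -0.001 0 -0.09;0.17 0.16 0.07 -0.001 0 -0.11;0.17 0.16 0.07 -0.001 0 -0.11;0.17 0.16 0.07 -0.001 0 -0.11;0.17 0.16 0.07 -0.001 0 -0.11;0.17 0.16 0.07 -0.001 0 -0.11;0.17 0.16 0.07 -0.001 0 -0.11",
)

```text
time_s: 7.75
tcp_pos: [0.5466, -0.2235, 0.2077]
eef_rot: [0.579, -0.407, -0.406, -0.578]
ft_force: [0.0, -0.3, -2.4]
finger_gap: 0.273
```

Run:
```python
from g import *
import pickle
im=arm.capture("wrist");c=arm.calibration("wrist"); cv2.imwrite("pics/w3.png",im[:,:,::-1]); pickle.dump(c,open("w3.pkl","wb"))
for l in("badge_face","square_badge","foot_face"):
  for d in arm.tip_of("wrist",l): q=w("wrist",d["xyz"]);print(l,round(d["confidence"],2),q,px("wrist",q))
```

```text
7.75 [ 0.5466 -0.2235  0.2077] [ 0.0346 -0.2811 -2.4395] 0.2734456131674483
[[ 0.3397 -0.9405  0.0001]
 [-0.0018 -0.0005  1.    ]
 [-0.9405 -0.3397 -0.0019]]
badge_face 0.73 [ 0.5381 -0.2196  0.0731] [326. 136.]
square_badge 0.68 [ 0.4718 -0.1873  0.045 ] [358.  62.]
foot_face 0.46 [ 0.5722 -0.2248  0.128 ] [320. 194.]
```

View pics/w3.png

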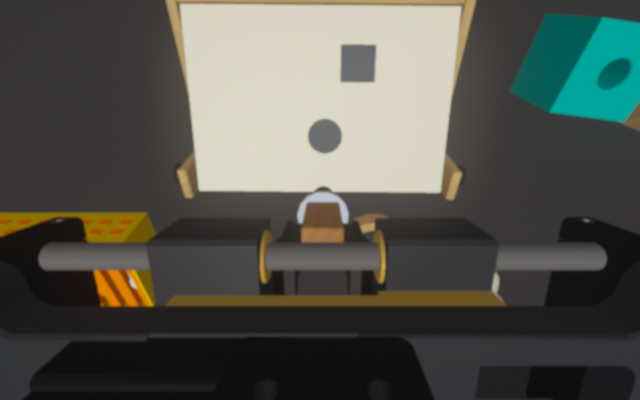

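w3 shows round badge at (325,136), square at (358,63), and panel corners about (181,3), (462,5), (442,192), (198,191), all unobstructed. I'll refit using line-fitted corners from the two wrist views plus top.

```bash
cat > fit2.py <<'E'
from g import *
import pickle
from scipy.optimize import least_squares
from numpy.linalg import inv
c3=pickle.load(open("w3.pkl","rb"))
# w2 calibration rebuilt from its TCP pose with the hand-eye of w3
def hand(T,p): M=np.eye(4);M[:3,:3]=T;M[:3,3]=p;return M
H=np.array(c3["extrinsics"])@hand(T,p)   # tool->cam
T2=np.array([[0,-1,.0041],[0,.0041,1],[-1,0,0]])
c2=dict(c3,extrinsics=H@inv(hand(T2,[.585,-.2406,.2487])))
V={"w2":(c2,(280,150),(337,140),(362,85)),"w3":(c3,(260,100),(325,136),(358,63)),"top":(arm.calibration("top"),(400,220),(432.5,216.5),(419,245))}
V["scene"]=(arm.calibration("scene"),(240,140),(264.5,148.5),(291.5,145.5))
D={}
for n,(c,s,b1,b2) in V.items():
    k=4;im=cv2.resize(cv2.imread(f"pics/{n}.png"),None,fx=k,fy=k,interpolation=cv2.INTER_LINEAR)
    hsv=cv2.cvtColor(im,cv2.COLOR_BGR2HSV)
    m=((hsv[...,1]<70)&(hsv[...,2]>150)).astype(np.uint8)
    m=cv2.morphologyEx(m,cv2.MORPH_OPEN,np.ones((13,13)))
    _,L=cv2.connectedComponents(m);m=(L==L[s[1]*k,s[0]*k]).astype(np.uint8)
    ct=max(cv2.findContours(m,0,cv2.CHAIN_APPROX_NONE)[0],key=len)
    q=cv2.approxPolyN(cv2.convexHull(ct),4)[0].astype(float);P=ct[:,0].astype(float)
    ls=[]
    for i in range(4):
        a,b=q[i],q[(i+1)%4];l=np.linalg.norm(b-a);u=(b-a)/l;t=(P-a)@u;dd=abs((P-a)@[-u[1],u[0]])
        vx,vy,x0,y0=cv2.fitLine(P[(t>.12*l)&(t<.88*l)&(dd<16)].astype(np.float32),cv2.DIST_HUBER,0,.01,.01).ravel()
        ls.append(np.cross([x0,y0,1],[x0+vx,y0+vy,1]))
    cs=np.array([(lambda z:z[:2]/z[2])(np.cross(ls[i-1],ls[i])) for i in range(4)])
    d=(hsv[...,2]<140).astype(np.uint8);_,L=cv2.connectedComponents(d);bs=[]
    for b in(b1,b2):
        ys,xs=np.nonzero(L==L[int(b[1]*k),int(b[0]*k)]);bs.append(((xs.mean()+.5)/k-.5,(ys.mean()+.5)/k-.5))
    D[n]=((cs+.5)/k-.5,np.array(bs));print(n,D[n][0].round(1).tolist(),D[n][1].round(1).tolist())
cor=np.array([(a*.095,b*.133,0) for a in(1,-1) for b in(1,-1)])
def pr(c,P):
    q=np.array(c["extrinsics"])[:3]@np.c_[P,np.ones(len(P))].T
    return np.c_[c["fx"]*q[0]/q[2]+c["cx"],c["fy"]*q[1]/q[2]+c["cy"]]
def rot(x): return R.from_euler("ZY",[x[3],-x[4]])
def res(x,vs,free):
    r=[]
    for n in vs:
        cc=cor*[x[9],x[10],1] if free else cor
        pp=pr(V[n][0],rot(x).apply(np.r_[cc,[[x[5],x[6],.004],[x[7],x[8],.004]]])+x[:3])
        for a in pp[:4]: e=D[n][0]-a;r.append(e[np.argmin((e**2).sum(1))])
        r+=list(D[n][1]-pp[4:])
    return np.ravel(r)
for vs in(["w2","w3"],["w3"],["w2","w3","top"],["w2","w3","top","scene"]):
  for f in(0,1):
    if f and len(vs)==1: continue
    s=least_squares(res,[.51,-.224,.06,0,.35,.03,0,-.04,.03,1,1],args=(vs,f),loss="soft_l1",x_scale=[.01]*3+[.1]*2+[.01]*4+[.1]*2);x=s.x
    print(vs,f,"yaw,slope",np.degrees(x[3:5]),"badge",x[:3]+rot(x).apply([x[5],x[6],.004]),x[9:]*[190,266],"rms",np.sqrt((res(x,vs,f)**2).mean()))
E
python3 fit2.py
```

```text
7.95 [ 0.5456 -0.2228  0.2064] [ 0.1614  0.2866 -1.6528] 0.2705709356470741
[[ 0.3385 -0.941   0.0003]
 [-0.0006  0.0001  1.    ]
 [-0.941  -0.3385 -0.0006]]
w2 [[439.7, 45.7], [444.0, 189.7], [222.8, 189.6], [227.5, 44.9]] [[337.8, 139.9], [363.4, 84.5]]
w3 [[461.7, 5.2], [440.2, 192.3], [198.2, 190.7], [178.5, 2.7]] [[324.4, 135.7], [357.7, 62.8]]
top [[488.7, 263.9], [377.4, 266.3], [377.4, 192.1], [492.8, 189.4]] [[432.6, 216.5], [418.2, 245.1]]
scene [[333.2, 156.0], [285.0, 181.8], [205.8, 134.2], [257.8, 115.6]] [[264.5, 148.2], [291.3, 145.4]]
['w2', 'w3'] 0 yaw,slope [-0.3696 21.6078] badge [ 0.5394 -0.2214  0.071 ] [190. 266.] rms 1.7966410601590816
['w2', 'w3'] 1 yaw,slope [-0.4174 18.9634] badge [ 0.5403 -0.2213  0.0676] [185.3399 271.4896] rms 0.30550167619678037
['w3'] 0 yaw,slope [-0.4385 19.7384] badge [ 0.5382 -0.2211  0.0722] [190. 266.] rms 2.3372426186833555
['w2', 'w3', 'top'] 0 yaw,slope [-0.35  21.703] badge [ 0.5393 -0.2214  0.0711] [190. 266.] rms 1.5220168625081594
['w2', 'w3', 'top'] 1 yaw,slope [-0.4194 18.9566] badge [ 0.5399 -0.2214  0.0689] [184.6534 270.4142] rms 0.31126929992468166
['w2', 'w3', 'top', 'scene'] 0 yaw,slope [-0.3647 20.3156] badge [ 0.5391 -0.2214  0.072 ] [190. 266.] rms 1.477721611708484
['w2', 'w3', 'top', 'scene'] 1 yaw,slope [-0.4272 18.7327] badge [ 0.5396 -0.2215  0.07  ] [184.1418 269.6305] rms 0.7143996912959614
```

All-view fit: slope is about 19°-21.5° (the fit with free panel dimensions is the consistent one at 19°, rms 0.3 px), board yaw about 0, badge face near (0.5397, -0.2214, 0.071). The tool is tilted 19.8°, which suits. Move over the badge with about 16 mm left, then read the force baseline.

Request:
apply_moves(
  moves="0 0.08 0.006 0 0 0;0.04 0.16 0.006 0 0 0;0.08 0.2 0.006 0 0 0;0.12 0.206 0.006 0 0 0;0.12 0.206 0.006 0 0 0;0.12 0.206 0.006 0 0 0;0.12 0.206 0.006 0 0 0;0.12 0.206 0.006 0 0 0",
)

```text
time_s: 8.62
tcp_pos: [0.5078, -0.2218, 0.1618]
eef_rot: [0.579, -0.407, -0.406, -0.578]
ft_force: [0.0, 1.0, -0.7]
finger_gap: 0.276
```

```bash
cat > force.py <<'E'
from h import *
np.set_printoptions(precision=4,suppress=True)
import sys
F=[];P=[]
for i in range(int(sys.argv[1])):
    arm.capture("scene"); o=arm.get_obs(); F.append(o["ft_force"]);P.append(o["tcp_pos"])
x=R.from_quat(o["eef_rot"]).as_matrix()[:,0]; p=np.mean(P,0); F=np.array(F)
print(o["time_s"],"tcp",p,"F",F.mean(0),"std",F.std(0),"along -x",-(F@x).mean(),"gap",o["finger_gap"])
print("x axis",x,"tilt",np.degrees(np.arctan2(x[0],-x[2])),"foot free at",p+.0788*x)
E
python3 force.py 12
python3 - <<'E'
from h import *
save("scene","s3",(200,90,330,190),6)
for l in("foot_face","badge_face"):
  for d in arm.tip_of("scene",l): q=w("scene",d["xyz"]);print(l,round(d["confidence"],2),q,px("scene",q))
E
```

```text
9.2167 tcp [ 0.5071 -0.2215  0.161 ] F [ 0.1202  0.0354 -1.4591] std [0.4304 0.3964 0.5028] along -x -1.4135561403176233 gap 0.27433681158290657
x axis [ 0.3388 -0.0008 -0.9409] tilt 19.801943973053707 foot free at [ 0.5338 -0.2215  0.0868]
foot_face 0.62 [ 0.5365037  -0.22086693  0.08686803] [265. 144.]
foot_face 0.54 [0.49317349 0.27847896 0.00177593] [441. 248.]
foot_face 0.5 [ 4.12018568e-01  1.73280615e-01 -9.13504719e-05] [419. 205.]
badge_face 0.4 [ 0.54068953 -0.22132415  0.07949784] [264. 147.]
```

View pics/s3.png

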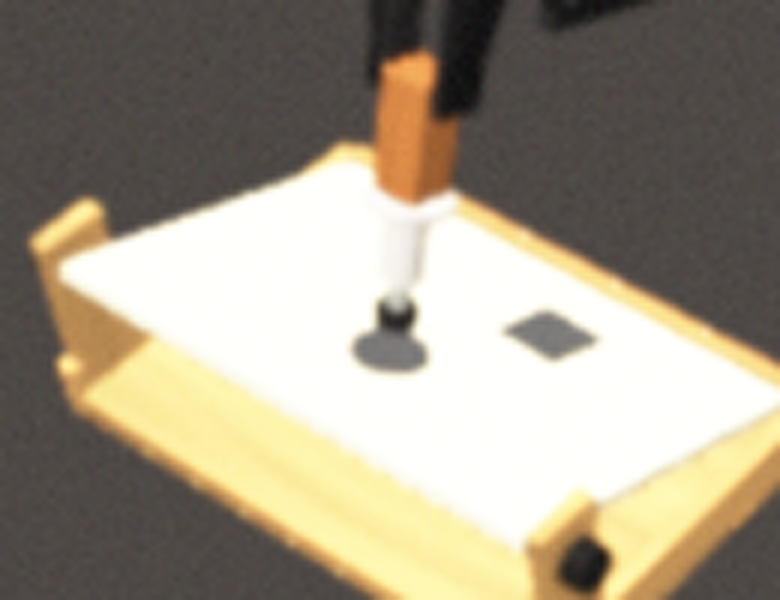

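The foot hovers over the badge centre (foot at crop (397,315), badge at (390,350)), with the axis looking square. Baseline axial force is -1.41 N. Advance in steps.

Request:
apply_moves(
  moves="0.02 0 0 0 0 0;0.04 0 0 0 0 0;0.056 0 0 0 0 0;0.056 0 0 0 0 0;0.056 0 0 0 0 0",
)

```text
time_s: 9.78
tcp_pos: [0.5115, -0.2212, 0.147]
eef_rot: [-0.578, 0.407, 0.406, 0.579]
ft_force: [-0.6, 0.1, -0.5]
finger_gap: 0.267
```

```bash
python3 force.py 10
```

```text
10.2833 tcp [ 0.5115 -0.2213  0.1474] F [-0.7731  0.421  -0.463 ] std [0.4012 0.7477 0.4808] along -x -0.17332399352451622 gap 0.2732790857335451
x axis [ 0.3388 -0.0009 -0.9409] tilt 19.80251528150428 foot free at [ 0.5382 -0.2213  0.0733]
```

Request:
apply_moves(
  moves="0.008 0 0 0 0 0;0.016 0 0 0 0 0;0.016 0 0 0 0 0;0.016 0 0 0 0 0",
)

```text
time_s: 10.62
tcp_pos: [0.5131, -0.2215, 0.1437]
eef_rot: [0.579, -0.407, -0.406, -0.579]
ft_force: [-0.7, -0.2, 1.2]
finger_gap: 0.273
```

```bash
python3 force.py 10
```

```text
11.1167 tcp [ 0.513  -0.2215  0.1438] F [-0.9937  0.4861  1.1305] std [0.3873 0.4294 0.5427] along -x 1.400847929136896 gap 0.2737102518904606
x axis [ 0.3389 -0.001  -0.9408] tilt 19.80945844765324 foot free at [ 0.5397 -0.2216  0.0696]
```

Contact was consistent: 1.24 N then 2.81 N above baseline for 3.9 mm more, matching 0.4 N/mm, so the foot is about 5 mm in. Contact puts the badge face at z≈0.074, higher than the free fit gave. I'll recheck the slope using that height and letting the camera poses vary within their tolerance.

```bash
sed -i '/^H=/s/.*/H=np.array(c3["extrinsics"])@hand(np.array([[.3391,-.9408,.0002],[-.0012,-.0002,1],[-.9408,-.3391,-.0012]]),[.5462,-.2232,.207])/' fit2.py
cat >> fit2.py <<'E'
print("--- with camera slack")
def pr2(c,P,d):
    q=R.from_rotvec(d[:3]).apply((np.array(c["extrinsics"])[:3]@np.c_[P,np.ones(len(P))].T).T)+d[3:]
    return np.c_[c["fx"]*q[:,0]/q[:,2]+c["cx"],c["fy"]*q[:,1]/q[:,2]+c["cy"]]
sl={"w2":0,"w3":0,"top":1,"scene":2}
def res3(x,vs,zc,sd):
    d=x[11:].reshape(3,6);r=[]
    for n in vs:
        pp=pr2(V[n][0],rot(x).apply(np.r_[cor*[x[9],x[10],1],[[x[5],x[6],.004],[x[7],x[8],.004]]])+x[:3],d[sl[n]])
        for a in pp[:4]: e=D[n][0]-a;r.append(e[np.argmin((e**2).sum(1))]/.5)
        r+=list((D[n][1]-pp[4:])/.25)
    z=(x[:3]+rot(x).apply([x[5],x[6],.004]))[2]
    return np.r_[np.ravel(r),(d[:,:3]/.004).ravel(),(d[:,3:]/.002).ravel(),(x[9]-1)*190/sd,(x[10]-1)*266/sd,(z-.0743)/.0015 if zc else 0]
for vs in(["w2","w3","top"],["w2","w3","top","scene"]):
  for zc in(0,1):
   for sd in(.5,2,6):
    s=least_squares(res3,np.r_[.51,-.224,.06,0,.35,.03,0,-.04,.03,1,1,np.zeros(18)],args=(vs,zc,sd),loss="soft_l1",x_scale=np.r_[[.01]*3,[.1]*2,[.01]*4,[.1]*2,[.004]*18]);x=s.x
    J=s.jac;cv=np.linalg.pinv(J.T@J)
    print(len(vs),zc,sd,"yaw,slope",np.degrees(x[3:5]),"+-",np.degrees(np.sqrt(cv[4,4])),"badge",x[:3]+rot(x).apply([x[5],x[6],.004]),x[9:11]*[190,266],"cost",s.cost)
E
python3 fit2.py | sed -n '/slack/,$p'
```

```text
--- with camera slack
3 0 0.5 yaw,slope [-0.4085 19.1768] +- 0.37391330759603925 badge [ 0.5405 -0.2208  0.0701] [184.4297 268.9945] cost 20.180594324052763
3 0 2 yaw,slope [-0.4088 19.1056] +- 0.37184645220126045 badge [ 0.5405 -0.221   0.0698] [184.3179 269.7328] cost 7.004173400213716
3 0 6 yaw,slope [-0.4093 19.0913] +- 0.37345178795122497 badge [ 0.5405 -0.221   0.0698] [184.2985 269.8913] cost 4.398321116682168
3 1 0.5 yaw,slope [-0.3888 19.1452] +- 0.37316089737806263 badge [ 0.5406 -0.2207  0.0707] [184.2261 268.7117] cost 21.97854350405117
3 1 2 yaw,slope [-0.3901 19.0748] +- 0.36757739928417893 badge [ 0.5406 -0.2209  0.0704] [184.1545 269.4527] cost 8.961740335303556
3 1 6 yaw,slope [-0.3908 19.0606] +- 0.36859758834385187 badge [ 0.5406 -0.221   0.0704] [184.1391 269.6068] cost 6.397713228051628
4 0 0.5 yaw,slope [-0.4623 18.9806] +- 0.33066672996746416 badge [ 0.5408 -0.2207  0.0698] [185.0535 269.9015] cost 33.13615929013149
4 0 2 yaw,slope [-0.4682 18.9188] +- 0.3299770210460792 badge [ 0.5407 -0.2209  0.0696] [184.9302 270.5576] cost 19.577923850427116
4 0 6 yaw,slope [-0.4698 18.9051] +- 0.3312123288278733 badge [ 0.5407 -0.221   0.0695] [184.9135 270.7155] cost 16.898117896528355
4 1 0.5 yaw,slope [-0.4449 18.9582] +- 0.3308544635064014 badge [ 0.541  -0.2205  0.0705] [184.8549 269.6335] cost 35.084060320176846
4 1 2 yaw,slope [-0.4505 18.8978] +- 0.32821693206813934 badge [ 0.5409 -0.2208  0.0702] [184.7681 270.2898] cost 21.663062403273408
4 1 6 yaw,slope [-0.4522 18.8846] +- 0.32907281651440434 badge [ 0.5409 -0.2209  0.0702] [184.7566 270.4448] cost 19.022342905052795
```

Slope is 19.0° ± 0.5° regardless of assumptions; the tool is at 19.8° and the reaction force direction agrees. I'll advance the last 1 mm.

Request:
apply_moves(
  moves="0.004 0 0 0 0 0;0.004 0 0 0 0 0;0.004 0 0 0 0 0;0.004 0 0 0 0 0;0.004 0 0 0 0 0;0.004 0 0 0 0 0",
)

```text
time_s: 11.62
tcp_pos: [0.5133, -0.2214, 0.1428]
eef_rot: [0.579, -0.407, -0.406, -0.579]
ft_force: [-2.2, 0.3, 2.4]
finger_gap: 0.273
```

```bash
python3 force.py 20
python3 - <<'E'
from h import *
save("scene","s4",(200,90,330,190),6)
E
```

```text
12.6167 tcp [ 0.5133 -0.2214  0.1427] F [-1.1961 -0.1583  1.5955] std [0.435  0.5298 0.4369] along -x 1.906205357831314 gap 0.2723224400422635
x axis [ 0.3387 -0.0009 -0.9409] tilt 19.800412523978633 foot free at [ 0.54   -0.2215  0.0686]
```

View pics/s4.png

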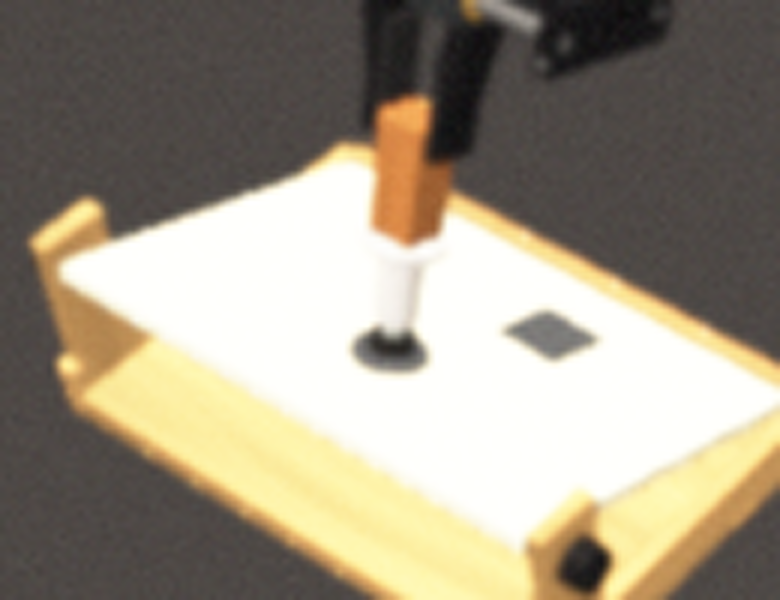

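The final crop shows the foot centred on the round badge at (390,350), inside its rim all round. Axial force is 3.3 N, about 6.3 mm in. Handing in.

```bash
python3 -c "
from bench import arm
print(arm.close_job())"
```

```text
the job is handed in; nothing more can be done
None
```

I lifted the brown presser out of the light-wood stand and am holding it pressed on the round badge. The job was handed in at about 12.7 s, with the grip and push still on.

Last checks:
- **Press:** the force along the tool is about 3.3 N above the hover reading. That puts the foot about 6.3 mm in, just over half of its 12 mm.
- **Grip:** the opening is steady at 23.7 mm on the 24 mm grip.
- **Placement:** the scene view shows the whole foot inside the badge's rim and centred. The tape roll, bottle and cup were never approached.
- **Squareness:** the tool is tilted 19.8°, and the best fit of the panel is 19.0° ± 0.5°.

Checks that disagreed:
- **Slope:** fits that held the panel to its listed 190 x 266 mm gave about 20° to 21.7°, and the trained networks' points gave about 22°. The tool could therefore be off square by about 1°, or 2° at most.
- **Badge height:** the camera fits put the badge face about 4 mm lower than where the foot touched. I set the final depth from the force instead.

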